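# Latch the bread cupboard

## Robot

A 6-joint arm with a two-finger parallel gripper is mounted at the origin on the work surface. World frame = base frame: x ahead of the robot, y to its left, z up, the work surface at z = 0. Lengths are in m, angles in rad, forces in N, time in s.
With the tool pointing down it reaches from about 0.325 to 0.925 m from the base axis. Payload 3.1 kg.
Tool frame: the origin (TCP) lies on the centre line of the jaws, within the pads' length; the fingertips stand 22 mm ahead of it and the grasp point (between the pads) lies 3 mm ahead of it; z points along the fingers, y is the line along which they close (so a half turn about z gives the same grasp; the last joint's range is limited). The gripper opens to 85 mm and grips with 20 to 120 N. Pads are 22 mm wide; open, the fingers measure 114 mm over their backs; the gripper's body (76 mm by 85 mm) begins 54 mm behind the grasp point. The pads swing forward as they close: fully open they stand 13 mm farther back than shut.
Start: joints at [-1.35, 0.217, 1.613, -0, 1.311, -0.112], TCP at [0.204, -0.591, 0.253] pointing down, gripper open.
Joint ranges: [-2.75, 2.75], [-0.78, 2.1], [0.31, 2.55], [-1.13, 4.27], [0.13, 2.63], [-2.58, 2.58]. Speed limits (rad/s): [2.79, 2.79, 3.14, 3.14, 3.14, 3.14].

## Interface

Orientations are given as [roll, pitch, yaw] about the fixed x, y, z axes, in that order (R = Rz(yaw) Ry(pitch) Rx(roll)).
In Python, from cell import manip, cams gives the robot as it stands. The module is installed in compiled form; this text tells all that it offers.
- The arm moves only by the shell command python3 -m inch 'ROWS' [FORCE]. ROWS is JSON, a list of rows, each a list of 5 numbers: the shift along the tool's x, y, z in m, then the turn about the tool's z in rad, then the finger opening in m, from 0 to 0.0854. A call has 1 to 20 rows; each row shifts and turns the commanded pose from where the row before left it, along the tool's axes as they then stand; what a row does not reach is not made up. A row lasts 1/8 s, in which the tool goes at most 62.5 mm and 10.7 degrees, less where a joint would pass 70% of its speed; a pose out of reach is approached as far as the arm can. A call with a gripper value outside its range is refused whole. The fingers move at their own pace and stop on an object; FORCE is the grip in N (left out, the last holds). Time passes only in rows, so rows that do not move let the fingers close. It gives the time, the measured TCP pose, the force, the opening and the grip force at its end, in the units of the state.
- manip.state(): the state, without advancing time (a new reading comes with each control period).
- cams.snapshot(name): name is "scene" or "top" or "wrist"; returns a dict with "image" (384x512x3 uint8, red, green, blue), "fovy" (degrees; the focal length in pixels is half the picture's height over the tangent of half this angle, whatever the lens; pixels are square), "cx", "cy" (the principal point, pixels), "position" and "orientation" of the camera in the world. Camera axes: x right, y down, z forward; pixel columns grow to the right and rows downward; lengths in m; the calibration is good to about 2 mm. A picture is of the moment at which its call begins. There is no depth.
- manip.job_done(): hands the job in; it is judged then, once.
Trained networks look in a picture, given as the dict that the camera call returned (one of the last four; its "shot" number tells which), for a name from the list of things; names that differ only in an ending like _2 or _b are one class to them, and where a whole thing is asked for, a point or a joint stands for the part that bears it (a point fixed in the world has none). Each returns a list of dicts, best first, with "score" (0 to 1); they miss things now and then, are a little off and sometimes report something else, mostly with a low value. They report only what shows in the picture. A call takes as long as a camera call.
- cams.spot_in(picture, target): "location" ([column, row] in pixels, amid what is visible of it).
- cams.masks_of(picture, target): "region" (384x512 bool, what is visible of it) and "location" ([column, row] in pixels, amid what is visible of it).
- cams.landmark_of(picture, target): "location" ([column, row] in pixels: a listed point, or the origin of a listed thing).
The state is a dict: "time_s": time; "joint_positions": joint angles; "qvel": joint speeds; "joint_torque": joint torques, N m; "tcp_pos": TCP position; "tcp_rot": TCP orientation; "contact_force": force on the tool from outside, world axes, zero at the start; "moment": the same for the moment, N m; "gripper_width": finger opening in m; "gripper_force": force on a finger pad.
Only numpy, scipy, OpenCV 4.12 (cv2) and the standard library are available. Lean on these libraries where they do the work, as an engineer would, in place of code of your own. Each camera call takes 0.05 s, during which the arm holds its last target. There are 200 camera calls.

## Task

The bread cupboard has been left ajar. Shut it properly: lift the drop bar of its latch clear over the keeper, press the door gently home on its rubber seal, and let the bar down fully into the keeper's notch so that it holds the door shut. Do not ram the bar into the keeper or crush the seal, and leave the other things on the counter and on the cupboard where they are.

Things in the scene. Friction and masses are not known exactly. Their poses are not given: they have to be found in the camera images.
- cupboard: Cream-painted wooden bread cupboard with a wooden top, 360 mm wide, 220 deep, 235 high, fixed to the counter. Origin: centre of its underside. Its front looks along its own -x, z is up. Seen from the front the door's hinge is on the right (own -y), the latch on the left (own +y), near the top. The hinge-side stile's front face lies at own x = -110 mm.
- door (a joint): Angle of the inset door, rad: 0 is flush with the hinge-side stile, positive is open (free edge swung out to the front). 256 mm wide, 18 thick, top edge 17 mm below the cupboard's top. The upright hinge axis lies in the plane of its front face, at the cupboard's own x = -110, y = -130 mm. A little stiff: the door stays where it is left.
- bar (a joint): Angle of the latch's drop bar on the door, rad: positive is tip up. It falls by its own weight (some 0.22 kg). -0.045: lower stop, where it hangs while the door is open; 0: level, as when seated on the notch floor; 0.2: upper stop. It clears the nose above 0.09. If the door is let go with the bar half down, the seal pushes the bar onto the nose and friction holds it up.
- lift_knob (a point): Middle of the bar's lift knob, a plain round dark steel stud, 14 mm thick, standing 36 mm out of the bar, square to the door. This point is 34 mm in front of the door's face (the stud's end 50 mm), 215 mm from the hinge axis along the door, 95 mm from the bar's pivot towards the free edge, 38 mm below the cupboard's top when the bar is level. x points into the door, y to the bar's tip.
- bar_over_keeper (a point): On the bar's lower edge, mid-thickness, where it crosses the keeper: 278 mm from the door's hinge, 158 mm from the bar's pivot. The bar is flat blackened steel 197 mm long, 20 high, 6 thick, from 8 to 14 mm in front of the door's face; its tip reaches some 38 mm past the door's free edge.
- keeper: Dark steel keeper on the latch-side stile: a plate with a hook 8 mm wide. Origin: on the stile's face at notch floor height (187 mm above the counter), axes as the cupboard's. The hook's notch is 10.5 mm wide, then comes its nose, 9.5 mm thick, 14 mm above the notch floor, square: it does not lift the bar by itself. Over 25 N on the keeper is ramming.
- keeper_notch (a point): Nominal middle of the notch floor, 11 mm in front of the stile (nominal nose: 16.5 to 26 mm). Hook and seal are adjusted together in slots: the real hook is clamped anywhere from 5 mm nearer the stile to 4 mm farther out, and the pose does not show it. So the door's home lies anywhere from -0.018 to 0.014 rad: find it by feel.
- seal: Rubber seal strip, 170 mm high, behind the door's latch edge, 249 mm from the hinge. Origin: in its fixed channel. The door meets the rubber 7 mm before home; it pushes back with 2 N at first and 2 N more per mm: about 12 N where the bar just fits behind the nose (2.5 mm before home at the keeper), 16 N at home, then it is solid. Over 18 N crushes it.
- lantern: small white ceramic house, 60 mm wide, about 85 mm high, standing on the back half of the cupboard's top; leave it. Origin: centre of its underside.
- kettle: brushed steel gooseneck kettle, body 156 mm in diameter, 148 mm high; leave it. Origin: centre of its underside.
- grinder: hand coffee grinder, upright cylinder 56 mm in diameter, 214 mm high with its crank; leave it. Origin: centre of its underside.
- scale: flat black coffee scale, 190 x 130 x 24 mm; leave it. Origin: centre of its underside.
- carafe: glass carafe with a white ceramic dripper on it, 112 mm in diameter, 145 mm high; leave it. Origin: centre of its underside.
- mug: white mug, 80 mm in diameter, 90 mm high; leave it. Origin: centre of its underside.
- bean_jar: amber glass jar with a wooden cap, 84 mm in diameter, 120 mm high; leave it. Origin: centre of its underside.
- spoon: spoon lying flat, 160 mm long; leave it. Origin: under its middle.

How it is judged:
On the way, in this order (a step that is already met when the one before it is completed fails the run):
1. the bar is lifted above the keeper's nose while it is still in front of it (z of bar_over_keeper in the frame of keeper above 0.014 m and x of bar_over_keeper in the frame of keeper below -0.033 m), for 0.05 s.
2. the raised bar is brought over the nose and behind it by pressing the door home (x of bar_over_keeper in the frame of keeper above -0.018 m and z of bar_over_keeper in the frame of keeper above 0.006 m), for 0.02 s.
At the end, for the whole second after the job is handed in: the door is shut and held by the bar: where it crosses the keeper the bar lies behind the nose (its middle less than 19.5 mm in front of the stile, wherever the hook is clamped) with its lower edge within 3 mm of the notch floor; door and bar at rest (x of bar_over_keeper in the frame of keeper above -0.0195 m and z of bar_over_keeper in the frame of keeper between -0.003 and 0.003 m and velocity of joint door between -0.05 and 0.05 rad/s and velocity of joint bar between -0.1 and 0.1 rad/s); the robot touches nothing.
It fails at once if the keeper is rammed or loaded with more than 25 N (contact force between keeper and anything else above 25 N).
It fails at once if the seal is crushed with more than 18 N (contact force between seal and anything else above 18 N).
It fails at once if a bystander is pushed by more than 25 mm or tipped (distance of any of lantern, kettle, grinder, scale, carafe, mug, bean_jar, spoon from where it was at the start of the episode above 0.025 m or angle between any of kettle, grinder, carafe, mug, bean_jar, lantern's own z axis and vertical above 0.5 rad).
It also fails if it takes over 56 s, if anything falls off the work surface, if the arm or the gripper's body presses on something with over 40 N, if the wrist force passes 120 N, or if a joint passes its speed limit or range.

## Working session

There is one attempt and no reset: what is moved stays moved. The work goes in short steps, Python scripts to look and compute and a shell command to move; the robot and the scene stay as the last step left them, time stands still between calls to the robot, and variables do not carry over. Pictures are saved under pics/ and viewed, at most 10 in all, crops included, and the job is handed in when it is done.

```bash
mkdir -p pics
cat > h.py <<'E'
import numpy as np, cv2
from cell import manip, cams
from scipy.spatial.transform import Rotation as R
def cam(p):
    o=np.array(p["orientation"],float)
    M=o if o.shape==(3,3) else (R.from_euler('xyz',o).as_matrix() if o.size==3 else None)
    f=192/np.tan(np.radians(p["fovy"])/2)
    return np.array(p["position"]),M,f,p["cx"],p["cy"]
def ray(p,uv):
    c,M,f,cx,cy=cam(p); d=M@np.array([(uv[0]-cx)/f,(uv[1]-cy)/f,1]); return c,d/np.linalg.norm(d)
def atz(p,uv,z):
    c,d=ray(p,uv); return c+d*(z-c[2])/d[2]
def proj(p,X):
    c,M,f,cx,cy=cam(p); q=M.T@(np.array(X)-c); return np.array([cx+f*q[0]/q[2],cy+f*q[1]/q[2]])
def tri(rs):
    A=sum(np.eye(3)-np.outer(d,d) for c,d in rs); b=sum((np.eye(3)-np.outer(d,d))@c for c,d in rs); return np.linalg.solve(A,b)
E
python3 - <<'E'
from h import *
P={}
for n in ("scene","top","wrist"):
    p=cams.snapshot(n);P[n]=p
    cv2.imwrite(f"pics/{n}.png",p["image"][...,::-1])
    print(n,p["position"],p["orientation"],p["fovy"])
    for t in ("cupboard","lift_knob","bar_over_keeper","keeper","keeper_notch","door","seal","lantern","mug","grinder","kettle"):
        r=cams.landmark_of(p,t) if t!="door" else cams.spot_in(p,t)
        print(t,[(np.round(x["location"],1).tolist(),round(x["score"],2)) for x in r[:2]])
print(manip.state())
E
python3 -c "
import cv2,numpy as np
cv2.imwrite('pics/both.png',cv2.resize(np.vstack([cv2.imread('pics/scene.png'),cv2.imread('pics/top.png')]),(400,600)))"
```

```text
scene [ 1.39075704 -0.05888086  1.46864952] [-2.60448078  0.01204905  1.60618076] 44.981146860867234
cupboard [([355.5, 195.3], 0.63), ([222.6, 221.4], 0.62)]
lift_knob [([298.5, 168.4], 0.69), ([302.6, 178.6], 0.64)]
bar_over_keeper [([296.8, 166.0], 0.61), ([313.6, 149.0], 0.42)]
keeper [([370.9, 131.0], 0.51), ([313.8, 152.1], 0.48)]
keeper_notch [([321.6, 161.2], 0.64), ([372.7, 133.4], 0.54)]
door [([330.8, 194.5], 0.74)]
seal [([320.9, 163.2], 0.54)]
lantern [([373.2, 133.2], 0.96), ([355.0, 192.4], 0.56)]
mug [([222.8, 221.3], 0.7), ([235.3, 254.7], 0.59)]
grinder [([192.9, 214.6], 0.8)]
kettle [([139.1, 180.6], 0.78)]
top [ 0.31112115 -0.13330744  1.52131247] [-2.92835389e+00  1.48724924e-03 -1.57857784e+00] 45.36439820513219
cupboard []
lift_knob []
bar_over_keeper [([205.9, 216.2], 0.73)]
keeper [([185.2, 238.4], 0.61)]
keeper_notch [([185.3, 231.8], 0.6)]
door [([172.9, 193.1], 0.6)]
seal []
lantern [([110.0, 246.7], 0.66)]
mug [([288.3, 193.8], 0.94)]
grinder [([319.7, 193.4], 0.83)]
kettle [([382.2, 230.9], 0.59)]
wrist [ 0.2777802  -0.56474469  0.37338402] [ 2.83279027e
[... 172 characters left out ...]
ttle []
{'time_s': 1.8, 'joint_positions': array([-1.35020678e+00,  2.16893952e-01,  1.61339860e+00, -1.41837796e-05,
        1.31127916e+00, -1.12195872e-01]), 'qvel': array([-0.00051241,  0.00153079,  0.00206722,  0.00076449,  0.00080338,
        0.00071595]), 'joint_torque': array([-1.25963787e-03, -3.96873343e+01, -3.04244184e+01, -2.38248394e-04,
        8.29369565e-04,  5.54238511e-06]), 'tcp_pos': array([ 0.20419673, -0.59072086,  0.25330474]), 'tcp_rot': array([3.14157338e+00, 1.59673280e-05, 3.32789059e-01]), 'contact_force': array([0.56244317, 0.93048219, 0.00787213]), 'moment': array([0.01328532, 0.00837347, 0.02114217]), 'gripper_force': 0.0, 'gripper_width': 0.08509961935824101}
```

View pics/scene.png

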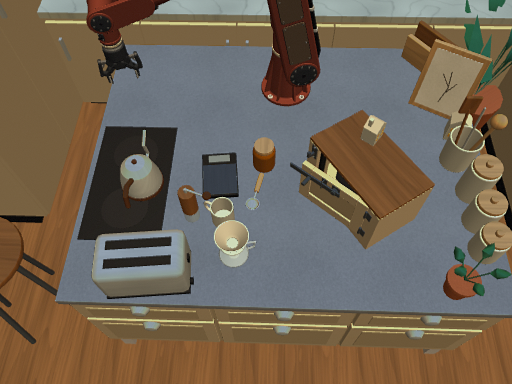

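View pics/top.png

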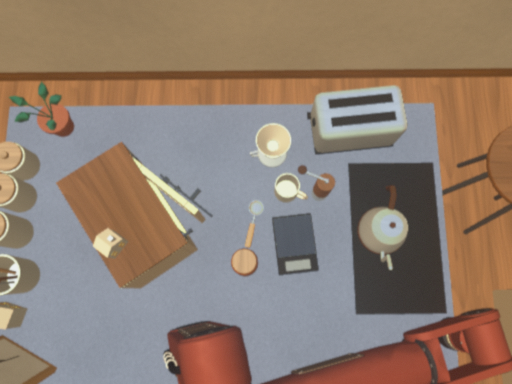

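The scene view shows the cupboard at about (365,175), with its door ajar towards the left and the bar at about (315,180). The top view shows the wooden top with corners near (122,143), (58,185), (124,287) and (195,240), and the door from (135,158) to (203,215). I'll zoom in on both.

Run:
```python
import cv2,numpy as np
a=cv2.imread('pics/top.png')[135:295,50:215]; b=cv2.imread('pics/scene.png')[105:245,280:440]
a=cv2.resize(a,(400,388),interpolation=cv2.INTER_CUBIC);b=cv2.resize(b,(400,350),interpolation=cv2.INTER_CUBIC)
o=np.zeros((388,800,3),np.uint8);o[:,:400]=a;o[:350,400:]=b
cv2.imwrite('pics/zoom.png',o)
```

```text
(no output)
```

View pics/zoom.png

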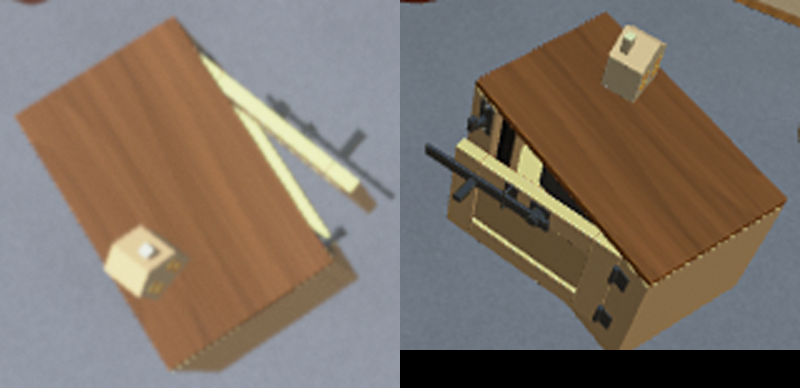

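```bash
cat >> h.py <<'E'
def Tc(c,X):
    r=R.from_euler('z',c[2]).as_matrix(); return r@np.array(X)+[c[0],c[1],0]
def Td(c,th,s,out,z):
    # s along the door from hinge, out in front of the face, z height
    # closed: along +y own, front -x; opening swings the free edge to -x
    e=np.array([-np.sin(th),np.cos(th)]); n=np.array([-np.cos(th),-np.sin(th)])
    q=np.array([-.110,-.130])+s*e+out*n
    return Tc(c,[q[0],q[1],z])
E
cat > fit.py <<'E'
from h import *
from scipy.optimize import least_squares
S=cams.snapshot("scene");T=cams.snapshot("top")
zt=lambda x,y:(50+x/2.4242,135+y/2.425)
zs=lambda x,y:(280+(x-400)/2.5,105+y/2.5)
C=[(-.11,-.18,.235),(.11,-.18,.235),(.11,.18,.235),(-.11,.18,.235)]
tp=[zt(178,17),zt(17,118),zt(175,370),zt(330,250)]
sc=[zs(652,283),zs(785,203),zs(605,12),zs(478,82)]
b=-.045; zp=.235-.038
dp=[(T,zt(392,195),.294,.011,zp+174e-3*b),(S,zs(428,148),.294,.011,zp+.174*b),(S,zs(459,197),.215,.050,zp+.095*b),(T,zt(358,134),.215,.050,zp+.095*b),(S,zs(459,141),.256,0,.218),(T,zt(355,190),.256,0,.218)]
def f(v,full=True):
    r=[]
    for P,L in((T,tp),(S,sc)):
        for X,u in zip(C,L): r+=list(proj(P,Tc(v,X))-u)
    for P,u,s,o,z in dp: r+=list(proj(P,Td(v,v[3],s,o,z))-u)
    return np.array(r)
s=least_squares(f,[.45,.25,1.0-3.14/2+3.14,.3],loss='soft_l1') if 0 else min((least_squares(f,[.45,.25,y,.3],loss='soft_l1') for y in np.arange(0,6.3,.6)),key=lambda s:s.cost)
print(s.x,s.cost);print(f(s.x).reshape(-1,2).round(1).tolist())
c=s.x[:3];th=s.x[3]
print("knob",Td(c,th,.215,.034,.197-.095*.045),"knobend",Td(c,th,.215,.05,.19),"hinge",Td(c,th,0,0,.2),"keeper",Tc(c,[-.11,.148,.187]))
print("normal out",Td(c,th,0,1,0)-Td(c,th,0,0,0))
E
python3 fit.py
```

```text
[0.53030863 0.26217851 2.17801201 0.2660219 ] 23.05056637406283
[[-3.5, -2.1], [-2.3, -1.6], [-1.9, -1.0], [1.3, 2.1], [-0.9, -0.3], [0.3, -2.7], [-1.8, -0.7], [-2.7, -0.7], [-2.3, 0.9], [-0.1, -1.2], [-1.3, -0.5], [0.0, -1.0], [-0.9, 0.9], [-0.6, -4.0]]
knob [0.58778703 0.05939937 0.192725  ] knobend [0.60004963 0.04912179 0.19      ] hinge [0.69983395 0.24601793 0.2       ] keeper [0.47152926 0.08739583 0.187     ]
normal out [ 0.76641261 -0.64234859  0.        ]
```

```bash
python3 -m inch '[[0,0,-0.05,0,0.085],[0,0,-0.05,0,0.085],[0.036,-0.0305,0,0,0.085],[0.036,-0.0305,0,0,0.085],[0.036,-0.0305,0,0,0.085],[0.036,-0.0305,0,0,0.085],[0.036,-0.0305,0,0,0.085],[0.036,-0.0305,0,0,0.085],[0.036,-0.0305,0,0,0.085],[0.036,-0.0305,0,0,0.085],[0.036,-0.0305,0,0,0.085],[0.036,-0.0305,0,0,0.085],[0.036,-0.0305,0,0,0.085],[0.036,-0.0305,0,0,0.085],[0.036,-0.0305,0,0,0.085],[0.036,-0.0305,0,0,0.085],[0.036,-0.0305,0,0,0.085]]'
python3 -m inch '[[0,0,0,-0.17,0.085],[0,0,0,-0.17,0.085],[0,0,0,-0.17,0.085],[0,0,0,-0.17,0.085],[0,0,0,-0.17,0.085],[0,0,0,-0.17,0.085],[0,0,0,-0.17,0.085],[0,0,0,-0.17,0.085],[0,0,0,-0.17,0.085],[0,0,0,-0.17,0.085],[0,0,0,-0.17,0.085],[0,0,0,-0.17,0.085],[0,0,0,-0.07,0.085]]'
python3 - <<'E'
from h import *
p=cams.snapshot("wrist");print(manip.state()["tcp_pos"],manip.state()["tcp_rot"],p["position"],p["orientation"])
c=np.array([.5303,.2622,2.178]);th=.266
im=p["image"][...,::-1].copy()
for t in ("lift_knob","bar_over_keeper","keeper_notch","keeper"):
    r=cams.landmark_of(p,t);print(t,[(np.round(x["location"],1).tolist(),round(x["score"],2)) for x in r[:2]])
print("pred",proj(p,Td(c,th,.215,.034,.193)),proj(p,Td(c,th,.278,.011,.170)),proj(p,Tc(c,[-.121,.148,.187])))
np.save("pics/w1.npy",p,allow_pickle=True)
cv2.imwrite("pics/w1.png",cv2.resize(im,(768,576),interpolation=cv2.INTER_CUBIC))
E
```

```text
time_s: 4.03
tcp_pos: [0.5658, 0.0195, 0.3535]
tcp_rot: [3.141, -0.0, 0.333]
contact_force: [0.5, 0.1, -0.2]
gripper_width: 0.0853
gripper_force: 0.0
time_s: 5.65
tcp_pos: [0.5651, 0.0181, 0.3533]
tcp_rot: [3.142, 0.0, 2.446]
contact_force: [-0.5, 0.5, -0.2]
gripper_width: 0.0853
gripper_force: 0.0
[0.56509159 0.01813183 0.35335935] [3.14148390e+00 5.85719862e-05 2.44661965e+00] [0.50521157 0.06856375 0.47342223] [ 2.83255370e+00 -6.30279757e-04  8.73892250e-01]
lift_knob [([299.0, 178.8], 0.85), ([243.5, 61.7], 0.66)]
bar_over_keeper [([239.3, 156.5], 0.88)]
keeper_notch [([241.8, 75.9], 0.89)]
keeper [([247.0, 62.7], 0.74)]
pred [298.12220008 178.547362  ] [239.86987787 153.65099292] [244.73094955  81.19953253]
```

View pics/w1.png

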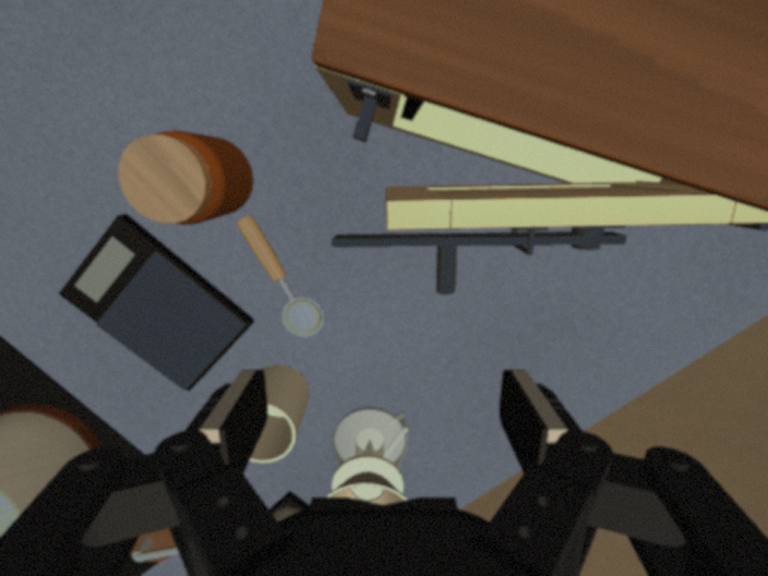

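The wrist view agrees with the fit: knob at (299,179) against a predicted (298,178.5), and the bar runs level with the image rows. I'll move over the stud and go down.

```bash
python3 -m inch '[[0.004,0.0235,0,0,0.05],[0.004,0.0235,0,0,0.05],[0,0,0.03,0,0.05],[0,0,0.03,0,0.05],[0,0,0.03,0,0.05],[0,0,0,0,0.05]]'
python3 - <<'E'
from h import *
p=cams.snapshot("wrist");print(manip.state()["tcp_pos"],manip.state()["contact_force"])
r=cams.landmark_of(p,"lift_knob");print([(np.round(x["location"],1).tolist(),round(x["score"],2)) for x in r[:2]])
k=atz(p,r[0]["location"],.193);t=manip.state();M=R.from_euler('xyz',t["tcp_rot"]).as_matrix()
print(k,"in tool",M.T@(k-t["tcp_pos"]))
cv2.imwrite("pics/w2.png",p["image"][...,::-1])
E
```

```text
time_s: 6.65
tcp_pos: [0.5874, 0.0599, 0.2598]
tcp_rot: [-3.137, -0.006, 2.443]
contact_force: [-0.2, 0.8, 0.7]
gripper_width: 0.0499
gripper_force: 0.0
[0.58872191 0.05975125 0.26219299] [-0.09818276  0.42463229  0.56854402]
[]Traceback (most recent call last):
  File "<stdin>", line 4, in <module>
IndexError: list index out of range
```

Run:
```python
from h import *
p=cams.snapshot("wrist");t=manip.state();print(t["tcp_pos"])
c=np.array([.5303,.2622,2.178])
print(proj(p,Td(c,.266,.215,.034,.193)),proj(p,Td(c,.266,.215,.05,.193)),proj(p,t["tcp_pos"]))
for n in("lift_knob","bar_over_keeper","keeper_notch"):print(n,[(np.round(x["location"],1).tolist(),round(x["score"],2)) for x in cams.landmark_of(p,n)[:2]])
cv2.imwrite("pics/w2.png",p["image"][...,::-1])
```

```text
[0.59029182 0.05952677 0.26497851]
[252.79932721 216.72127603] [252.89442053 235.8423014 ] [255.0863585  273.19916976]
lift_knob [([253.7, 215.9], 0.87)]
bar_over_keeper [([170.1, 187.0], 0.73), ([217.5, 326.6], 0.44)]
keeper_notch [([167.7, 72.1], 0.8)]
```

View pics/w2.png

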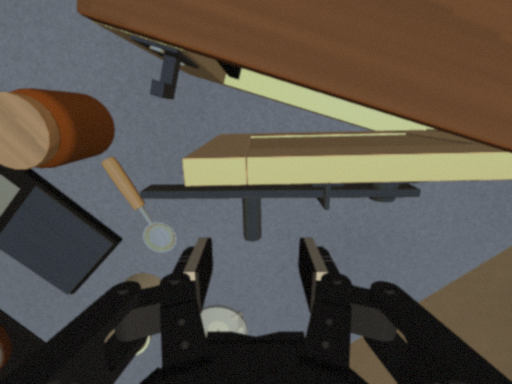

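The stud sits centred between the fingers at (253,216), as predicted, so I can go down and close on it.

```bash
python3 -m inch '[[0.001,0,0.022,0,0.05],[0,0,0.021,0,0.05],[0,0,0.02,0,0.05],[0,0,0,0,0.05],[0,0,0,0,0.03],[0,0,0,0,0.02],[0,0,0,0,0.008],[0,0,0,0,0.008],[0,0,0,0,0.008]]' 40
python3 - <<'E'
from h import *
p=cams.snapshot("wrist");t=manip.state();print(t["tcp_pos"],t["tcp_rot"],t["contact_force"],t["gripper_width"],t["gripper_force"])
cv2.imwrite("pics/w3.png",p["image"][...,::-1])
E
```

```text
time_s: 8.07
tcp_pos: [0.5879, 0.0578, 0.2018]
tcp_rot: [-3.137, 0.002, 2.444]
contact_force: [-4.8, -4.9, 5.2]
gripper_width: 0.0124
gripper_force: 39.1
[0.58792073 0.05778803 0.20177866] [-3.13690093e+00  1.80551722e-03  2.44411454e+00] [-4.08351736 -5.49869423  3.6507351 ] 0.012426844654774406 39.05218005180359
```

View pics/w3.png

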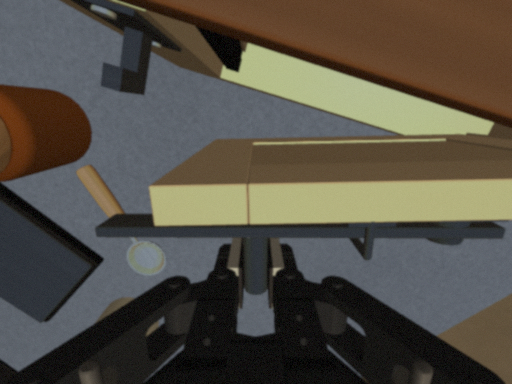

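The stud is between the pads, with a slight sideways preload. I'll take that off and lift.

```bash
python3 -m inch '[[0,-0.0015,-0.003,0,0.008],[0,0,-0.005,0,0.008],[0,0,-0.005,0,0.008],[0,0,-0.004,0,0.008],[0,0,0,0,0.008],[0,0,0,0,0.008]]' 60
python3 - <<'E'
from h import *
t=manip.state();c=np.array([.5303,.2622,2.178]);print(t["gripper_width"],t["gripper_force"])
p=cams.snapshot("scene")
for n in("lift_knob","bar_over_keeper"):print(n,[(np.round(x["location"],1).tolist(),round(x["score"],2)) for x in cams.landmark_of(p,n)[:2]])
p=cams.snapshot("wrist")
print([(np.round(x["location"],1).tolist(),round(x["score"],2)) for x in cams.landmark_of(p,"bar_over_keeper")[:2]])
for b in(-.045,.09,.135,.18):print(b,proj(p,Td(c,.266,.278,.011,.187+.158*b)))
cv2.imwrite("pics/w4.png",p["image"][...,::-1])
E
```

```text
time_s: 8.88
tcp_pos: [0.5868, 0.0586, 0.2167]
tcp_rot: [-3.14, -0.001, 2.443]
contact_force: [-2.7, -1.5, -5.9]
gripper_width: 0.0112
gripper_force: 58.7
0.011240000079622885 58.6563116312027
lift_knob [([303.0, 175.9], 0.66)]
bar_over_keeper [([143.5, 183.9], 0.46)]
[([135.3, 224.6], 0.75), ([28.5, 239.6], 0.5)]
-0.045 [154.27748508 205.24327333]
0.09 [140.20755185 218.37530888]
0.135 [134.60534233 223.60407674]
0.18 [128.43045179 229.36735086]
```

View pics/w4.png

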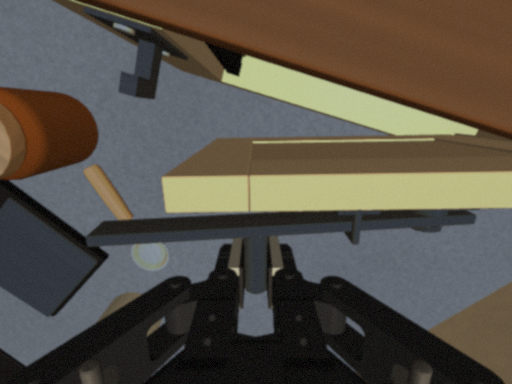

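The bar is at about 0.135 rad: it was found at (135,225), and the prediction for 0.135 rad is (134.6,223.6). That is clear of the nose, so I'll swing the door towards shut along its arc.

```bash
python3 -m inch '[[0.0043,-0.00064,0,0.02,0.008],[0.0043,-0.00064,0,0.02,0.008],[0.0043,-0.00064,0,0.02,0.008],[0,0,0,0,0.008]]'
python3 -m inch '[[0.0043,-0.00064,0,0.02,0.008],[0.0043,-0.00064,0,0.02,0.008],[0.0043,-0.00064,0,0.02,0.008],[0.0043,-0.00064,0,0.02,0.008],[0.0043,-0.00064,0,0.02,0.008],[0,0,0,0,0.008]]'
python3 - <<'E'
from h import *
t=manip.state();c=np.array([.5303,.2622,2.178]);M=R.from_euler('xyz',t["tcp_rot"]).as_matrix();print("F tool",M.T@t["contact_force"])
p=cams.snapshot("wrist")
for n in("lift_knob","bar_over_keeper","keeper_notch","keeper"):print(n,[(np.round(x["location"],1).tolist(),round(x["score"],2)) for x in cams.landmark_of(p,n)[:2]])
for th in(.08,.1,.12):print(th,proj(p,Td(c,th,.278,.011,.187+.158*.135)),Td(c,th,.215,.034,.21))
print(proj(p,Tc(c,[-.121,.148,.187])))
cv2.imwrite("pics/w5.png",p["image"][...,::-1])
E
```

```text
time_s: 9.62
tcp_pos: [0.5756, 0.0658, 0.2171]
tcp_rot: [-3.14, -0.001, 2.382]
contact_force: [-2.7, -3.4, -7.2]
gripper_width: 0.0121
gripper_force: 58.5
time_s: 10.38
tcp_pos: [0.5595, 0.0784, 0.2193]
tcp_rot: [3.141, 0.002, 2.282]
contact_force: [-6.7, -4.8, -1.3]
gripper_width: 0.0115
gripper_force: 58.7
F tool [ 0.75051827 -8.19974289  1.31952428]
lift_knob [([255.1, 261.3], 0.58)]
bar_over_keeper [([135.8, 223.8], 0.81)]
keeper_notch [([139.6, 147.9], 0.69)]
keeper [([142.3, 125.0], 0.78)]
0.08 [133.33844545 206.8972555 ] [0.55519405 0.08336332 0.21      ]
0.1 [135.09651534 216.93555485] [0.55847624 0.08050342 0.21      ]
0.12 [137.02245523 226.72677679] [0.56181496 0.07770974 0.21      ]
[145.01003389 156.94300252]
```

View pics/w5.png

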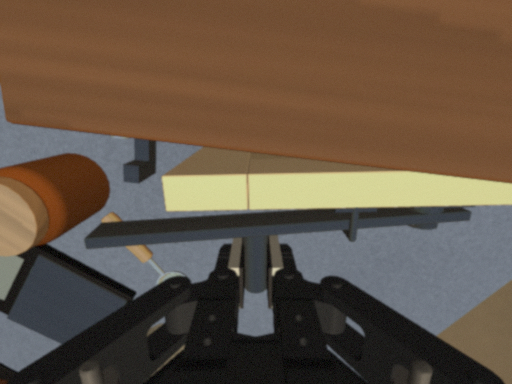

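```bash
cat > s.py <<'E'
from h import *
t=manip.state();c=np.array([.5303,.2622,2.178]);M=R.from_euler('xyz',t["tcp_rot"]).as_matrix()
k=t["tcp_pos"]-Td(c,0,0,0,0);r=R.from_euler('z',c[2]).as_matrix().T@k
print("F tool",(M.T@t["contact_force"]).round(2),"M",(M.T@t["moment"]).round(2),"th",round(np.arctan2(-r[0],r[1])-np.arctan2(.034,.215),4),"yawth",round(t["tcp_rot"][2]-c[2],4),"pos",t["tcp_pos"].round(4))
E
python3 -m inch '[[0.0043,-0.00184,0,0.02,0.008],[0.0043,-0.00164,0,0.02,0.008],[0,0,0,0,0.008],[0,0,0,0,0.008]]' >/dev/null; python3 s.py
python3 -m inch '[[0.0021,-0.00032,0,0.01,0.008],[0,0,0,0,0.008],[0,0,0,0,0.008]]' >/dev/null; python3 s.py
```

```text
F tool [0.77 0.28 0.9 ] M [ 0.04  0.07 -0.18] th 0.0684 yawth 0.0647 pos [0.5524 0.0841 0.2186]
F tool [1.24 3.33 0.27] M [-0.7   0.11 -0.13] th 0.0577 yawth 0.0546 pos [0.5506 0.0855 0.218 ]
```

```bash
python3 -m inch '[[0.0009,0.0002,0,0.004,0.008],[0.0009,-0.0001,0,0.004,0.008],[0,0,0,0,0.008]]' >/dev/null; python3 s.py
python3 -m inch '[[0.0009,-0.0001,0,0.004,0.008],[0,0,0,0,0.008]]' >/dev/null; python3 s.py
python3 -m inch '[[0.0009,-0.0001,0,0.004,0.008],[0,0,0,0,0.008]]' >/dev/null; python3 s.py
python3 -m inch '[[0.0009,-0.0001,0,0.004,0.008],[0,0,0,0,0.008]]' >/dev/null; python3 s.py
```

```text
F tool [1.98 4.97 0.57] M [-0.99  0.07 -0.16] th 0.0494 yawth 0.0465 pos [0.5492 0.0868 0.2177]
F tool [2.08 5.3  0.85] M [-0.96  0.1  -0.09] th 0.0452 yawth 0.0424 pos [0.5486 0.0874 0.2177]
F tool [1.67 4.52 1.  ] M [-1.01  0.12 -0.11] th 0.0411 yawth 0.0384 pos [0.5479 0.088  0.2177]
F tool [0.97 4.66 0.82] M [-0.96  0.06 -0.15] th 0.037 yawth 0.0344 pos [0.5473 0.0886 0.2177]
```

```bash
for i in 1; do :; done
python3 -m inch '[[0.0009,0.0002,0,0.004,0.008],[0,0,0,0,0.008]]' >/dev/null; python3 s.py
python3 -m inch '[[0.0009,0.0002,0,0.004,0.008],[0,0,0,0,0.008]]' >/dev/null; python3 s.py
python3 -m inch '[[0.0009,-0.0001,0,0.004,0.008],[0,0,0,0,0.008]]' >/dev/null; python3 s.py
```

```text
F tool [ 0.95  5.3  -0.08] M [-0.98  0.06 -0.13] th 0.0327 yawth 0.0306 pos [0.5466 0.0893 0.2176]
F tool [ 1.43  4.41 -0.53] M [-0.89  0.08 -0.09] th 0.0285 yawth 0.0267 pos [0.5459 0.0899 0.2174]
F tool [1.79 3.71 0.7 ] M [-0.87  0.05 -0.12] th 0.0241 yawth 0.0226 pos [0.5452 0.0906 0.2174]
```

```bash
python3 -m inch '[[0.0009,-0.0001,0,0.004,0.008],[0,0,0,0,0.008]]' >/dev/null; python3 s.py
python3 -m inch '[[0.0009,-0.0001,0,0.004,0.008],[0,0,0,0,0.008]]' >/dev/null; python3 s.py
python3 -m inch '[[0.0009,-0.0001,0,0.004,0.008],[0,0,0,0,0.008]]' >/dev/null; python3 s.py
```

```text
F tool [1.63 5.03 0.24] M [-0.97  0.1  -0.12] th 0.0199 yawth 0.0187 pos [0.5446 0.0913 0.2174]
F tool [ 0.74  4.13 -1.17] M [-0.88  0.05 -0.12] th 0.0158 yawth 0.0146 pos [0.544  0.0919 0.2173]
F tool [1.38 3.65 0.75] M [-0.94  0.08 -0.12] th 0.0116 yawth 0.0107 pos [0.5433 0.0926 0.2173]
```

```bash
cat > w.py <<'E'
from h import *
p=cams.snapshot("wrist");c=np.array([.5303,.2622,2.178])
for n in("lift_knob","bar_over_keeper","keeper_notch","keeper"):print(n,[(np.round(x["location"],1).tolist(),round(x["score"],2)) for x in cams.landmark_of(p,n)[:2]])
for th in(0,.01,.03):print(th,proj(p,Td(c,th,.278,.011,.187+.158*.135)))
print(proj(p,Tc(c,[-.121,.148,.187])))
E
python3 w.py; python3 -m inch '[[0.0009,-0.0001,0,0.004,0.008],[0,0,0,0,0.008]]' >/dev/null; python3 s.py
python3 -m inch '[[0.0009,-0.0001,0,0.004,0.008],[0,0,0,0,0.008]]' >/dev/null; python3 s.py
```

```text
lift_knob [([259.8, 261.1], 0.77)]
bar_over_keeper [([136.6, 225.2], 0.79), ([161.1, 277.9], 0.6)]
keeper_notch [([146.8, 196.4], 0.58), ([135.8, 220.9], 0.54)]
keeper [([189.4, 360.1], 0.57), ([89.3, 216.6], 0.52)]
0 [134.77010408 216.86355903]
0.01 [135.68675484 221.86795247]
0.03 [137.64571248 231.69082783]
[150.14187368 203.28381364]
F tool [-0.2   4.28  0.36] M [-0.82 -0.18 -0.22] th 0.0093 yawth 0.007 pos [0.543  0.0929 0.2173]
F tool [-2.37  4.2   1.34] M [-0.79 -0.54 -0.2 ] th 0.0066 yawth 0.0028 pos [0.5425 0.0933 0.2174]
```

Contact with the seal starts at about th 0.0095. I'll press on in small steps, watching force and angle together.

```bash
python3 -m inch '[[0.0009,-0.0001,0,0.004,0.008],[0,0,0,0,0.008]]' >/dev/null; python3 s.py
python3 -m inch '[[0.0009,-0.0001,0,0.004,0.008],[0,0,0,0,0.008]]' >/dev/null; python3 s.py
python3 -m inch '[[0.0009,-0.0001,0,0.004,0.008],[0,0,0,0,0.008]]' >/dev/null; python3 s.py
```

```text
F tool [-4.11  4.59  1.75] M [-0.81 -0.64 -0.21] th 0.0039 yawth -0.0011 pos [0.5421 0.0938 0.2175]
F tool [-4.42  4.    1.84] M [-0.75 -0.78 -0.23] th 0.0018 yawth -0.005 pos [0.5418 0.0941 0.2176]
F tool [-5.46  4.6   1.52] M [-0.7  -0.97 -0.25] th -0.0004 yawth -0.0089 pos [0.5415 0.0944 0.2177]
```

```bash
python3 -m inch '[[0.0011,-0.0001,0,0.002,0.008],[0,0,0,0,0.008]]' >/dev/null; python3 s.py
python3 -m inch '[[0.0011,-0.0001,0,0.002,0.008],[0,0,0,0,0.008]]' >/dev/null; python3 s.py
python3 -m inch '[[0.0011,-0.0001,0,0.002,0.008],[0,0,0,0,0.008]]' >/dev/null; python3 s.py
```

```text
F tool [-6.5   4.38  1.1 ] M [-0.78 -1.13 -0.25] th -0.0028 yawth -0.0108 pos [0.5411 0.0948 0.2178]
F tool [-7.18  4.53  2.82] M [-0.7  -1.31 -0.31] th -0.0054 yawth -0.0128 pos [0.5408 0.0953 0.2179]
F tool [-9.52  4.3   2.27] M [-0.71 -1.53 -0.25] th -0.0077 yawth -0.0149 pos [0.5404 0.0956 0.2181]
```

```bash
python3 -m inch '[[0.0011,-0.0001,0,0.002,0.008],[0,0,0,0,0.008]]' >/dev/null; python3 s.py
python3 -m inch '[[0.0009,-0.0001,0,0.002,0.008],[0,0,0,0,0.008]]' >/dev/null; python3 s.py; python3 s.py
```

```text
F tool [-10.49   3.26   2.43] M [-0.69 -1.74 -0.21] th -0.0102 yawth -0.0168 pos [0.5401 0.0961 0.2182]
F tool [-11.86   3.9    2.78] M [-0.67 -1.95 -0.25] th -0.0122 yawth -0.0189 pos [0.5398 0.0964 0.2183]
F tool [-11.86   3.9    2.78] M [-0.67 -1.95 -0.25] th -0.0122 yawth -0.0189 pos [0.5398 0.0964 0.2183]
```

```bash
python3 -m inch '[[0.0011,-0.0001,0,0.001,0.008],[0,0,0,0,0.008],[0,0,0,0,0.008]]' >/dev/null; python3 s.py; python3 w.py
```

```text
F tool [-12.14   4.13   2.31] M [-0.66 -2.12 -0.24] th -0.0145 yawth -0.02 pos [0.5394 0.0967 0.2184]
lift_knob [([255.9, 260.9], 0.72), ([90.3, 222.5], 0.21)]
bar_over_keeper [([133.0, 225.3], 0.78), ([167.8, 280.0], 0.21)]
keeper_notch [([147.2, 208.0], 0.55)]
keeper []
0 [137.56620552 229.48866318]
0.01 [138.63205746 234.27744173]
0.03 [140.87934083 243.67053925]
[152.19134543 214.19845208]
```

About 13 N on the seal. I'll lower the bar gently and watch the vertical force.

```bash
python3 -m inch '[[0,0,0.002,0,0.008],[0,0,0.002,0,0.008],[0,0,0,0,0.008]]' >/dev/null; python3 s.py
python3 -m inch '[[0,0,0.0015,0,0.008],[0,0,0.0015,0,0.008],[0,0,0,0,0.008]]' >/dev/null; python3 s.py
python3 -m inch '[[0,0,0.0015,0,0.008],[0,0,0,0,0.008]]' >/dev/null; python3 s.py
```

```text
F tool [-13.21   1.33  -1.56] M [-0.41 -2.06 -0.25] th -0.0134 yawth -0.02 pos [0.5394 0.0964 0.2151]
F tool [-12.89  -0.46  -3.55] M [-0.45 -2.05 -0.23] th -0.0127 yawth -0.0198 pos [0.5395 0.0963 0.2127]
F tool [-13.26  -0.81  -3.86] M [-0.39 -2.07 -0.33] th -0.0126 yawth -0.0198 pos [0.5395 0.0962 0.2114]
```

```bash
python3 -m inch '[[0,0,0.0015,0,0.008],[0,0,0,0,0.008]]' >/dev/null; python3 s.py
python3 - <<'E'
from h import *
p=cams.snapshot("wrist");c=np.array([.5303,.2622,2.178])
print([(np.round(x["location"],1).tolist(),round(x["score"],2)) for x in cams.landmark_of(p,"bar_over_keeper")[:2]])
for b in (0,.05,.09,.135):print(b,proj(p,Td(c,-.013,.278,.011,.187+.158*b)))
im=p["image"][...,::-1];cv2.imwrite("pics/w6.png",cv2.resize(im[150:330,60:300],(800,600),interpolation=cv2.INTER_CUBIC))
E
```

```text
F tool [-13.36   2.24   1.03] M [-0.4  -1.93 -0.38] th -0.0157 yawth -0.0193 pos [0.5388 0.0965 0.2085]
[([137.3, 220.0], 0.79)]
0 [145.96939218 215.02954528]
0.05 [140.29427614 220.6359233 ]
0.09 [135.31040922 225.55942471]
0.135 [129.15936466 231.63596671]
```

View pics/w6.png

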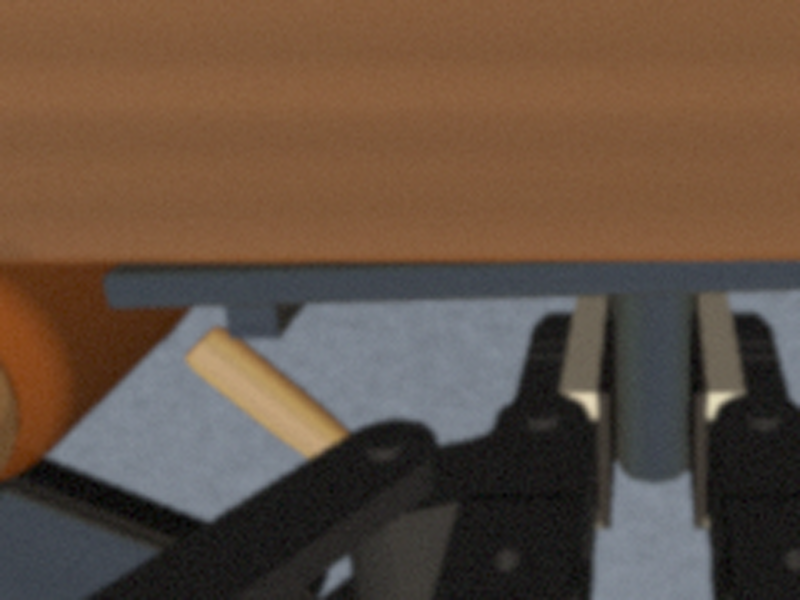

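The nose now shows in front of the bar at (255,320) in the crop, so the bar is behind it. Carry on down.

```bash
python3 -m inch '[[0,0,0.0015,0,0.008],[0,0,0.0015,0,0.008],[0,0,0,0,0.008]]' >/dev/null; python3 s.py
python3 -m inch '[[0,0,0.0015,0,0.008],[0,0,0,0,0.008]]' >/dev/null; python3 s.py
python3 -m inch '[[0,0,0.0015,0,0.008],[0,0,0,0,0.008]]' >/dev/null; python3 s.py
```

```text
F tool [-11.62  -1.33  -3.3 ] M [ 0.07 -1.75 -0.38] th -0.0154 yawth -0.0192 pos [0.5389 0.0966 0.2067]
F tool [-10.67  -3.43  -9.06] M [ 0.37 -1.52 -0.37] th -0.0152 yawth -0.019 pos [0.539  0.0965 0.2065]
F tool [ -8.22  -5.58 -15.29] M [ 0.84 -1.35 -0.4 ] th -0.0152 yawth -0.0189 pos [0.539  0.0966 0.2064]
```

The downward motion stops at z = 0.2065, which matches level (about 0.206). I'll take off the down force, ease the press, and release.

```bash
python3 -m inch '[[0,0.001,-0.001,0,0.008],[0,0.001,-0.001,0,0.008],[0,0,-0.001,0,0.008],[-0.001,0,0,-0.001,0.008],[-0.001,0,0,-0.001,0.008],[-0.001,0,0,-0.001,0.008],[0,0,0,0,0.008]]' >/dev/null; python3 s.py
python3 -m inch '[[-0.001,0,0,0,0.008],[-0.001,0,0,0,0.008],[0,0,0,0,0.008]]' >/dev/null; python3 s.py
```

```text
F tool [-5.81 -5.03 -7.79] M [ 0.68 -0.79 -0.31] th -0.0124 yawth -0.0163 pos [0.5394 0.0961 0.2066]
F tool [ -0.02  -5.81 -11.  ] M [ 0.71 -0.12 -0.41] th -0.012 yawth -0.0162 pos [0.5395 0.0961 0.2065]
```

```bash
python3 -m inch '[[0,0,-0.001,0,0.02],[0,0,0,0,0.03],[0,0,0,0,0.05],[0,0,0,0,0.05],[0,0,0,0,0.05]]'
python3 -m inch '[[0,0,-0.02,0,0.05],[0,0,-0.03,0,0.05],[-0.02,0,-0.03,0,0.05],[-0.03,0,-0.03,0,0.05],[0,0,0,0,0.05]]'
python3 - <<'E'
from h import *
p=cams.snapshot("wrist");c=np.array([.5303,.2622,2.178])
for n in("lift_knob","bar_over_keeper","keeper_notch"):print(n,[(np.round(x["location"],1).tolist(),round(x["score"],2)) for x in cams.landmark_of(p,n)[:2]])
for b in(0,.09):print(proj(p,Td(c,-.012,.215,.034,.197+.095*b)),proj(p,Td(c,-.012,.278,.011,.187+.158*b)))
im=p["image"][...,::-1];cv2.imwrite("pics/w7.png",cv2.resize(im,(800,600),interpolation=cv2.INTER_CUBIC))
E
```

```text
time_s: 21.6
tcp_pos: [0.5406, 0.0979, 0.205]
tcp_rot: [-3.141, -0.0, 2.161]
contact_force: [-0.9, -0.0, -0.0]
gripper_width: 0.0499
gripper_force: 0.0
time_s: 22.22
tcp_pos: [0.571, 0.055, 0.3188]
tcp_rot: [3.136, 0.004, 2.159]
contact_force: [-0.1, -1.0, -0.2]
gripper_width: 0.0498
gripper_force: 0.0
lift_knob [([251.0, 143.9], 0.76)]
bar_over_keeper [([179.0, 116.5], 0.87)]
keeper_notch [([250.9, 139.3], 0.69), ([179.9, 115.3], 0.57)]
[252.23245583 141.46954084] [181.18641603 114.62424037]
[252.18665057 142.60616324] [176.87169529 114.9397244 ]
```

View pics/w7.png

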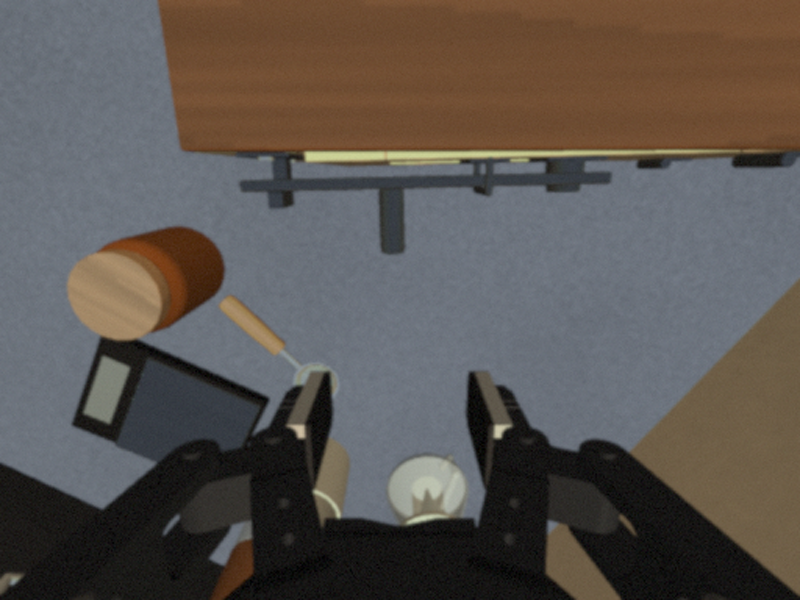

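Run:
```python
from h import *
p=cams.snapshot("wrist");c=np.array([.5303,.2622,2.178])
g=cv2.cvtColor(p["image"],cv2.COLOR_RGB2GRAY)
print("tip row118",g[118,145:166].tolist());print("tail row114",g[114,380:402].tolist());print("knob row150",g[150,236:266].tolist())
for th in(-.012,.012):
  for b in(0,.05,.09):
    z=.197
    q=[proj(p,Td(c,th,s,o,z+(s-.12)*b+h)) for s,o,h in((.294,.011,.01),(.097,.011,.01),(.215,.04,0))]
    print(th,b,[x.round(1).tolist() for x in q],"tip-knob",round(q[2][0]-q[0][0],1),"tail-knob",round(q[1][0]-q[2][0],1))
```

```text
tip row118 [117, 113, 114, 114, 112, 116, 114, 113, 113, 113, 111, 111, 111, 108, 108, 115, 114, 112, 109, 113, 114]
tail row114 [90, 108, 107, 110, 113, 112, 110, 114, 110, 112, 111, 114, 112, 106, 112, 115, 111, 113, 116, 114, 112, 113]
knob row150 [115, 112, 114, 112, 112, 112, 114, 114, 112, 101, 78, 59, 53, 56, 61, 60, 61, 55, 57, 61, 61, 59, 60, 58, 55, 58, 82, 108, 112, 111]
-0.012 0 [[158.0, 120.8], [402.2, 119.3], [255.9, 154.3]] tip-knob 97.9 tail-knob 146.3
-0.012 0.05 [[154.2, 121.1], [401.5, 119.3], [255.9, 155.1]] tip-knob 101.7 tail-knob 145.6
-0.012 0.09 [[150.9, 121.5], [400.9, 119.3], [255.9, 155.8]] tip-knob 105.1 tail-knob 145.0
0.012 0 [[159.4, 129.7], [402.1, 122.3], [257.1, 160.1]] tip-knob 97.7 tail-knob 145.0
0.012 0.05 [[155.7, 130.5], [401.4, 122.3], [257.1, 161.1]] tip-knob 101.5 tail-knob 144.3
0.012 0.09 [[152.4, 131.1], [400.8, 122.2], [257.1, 161.8]] tip-knob 104.7 tail-knob 143.7
```

Run:
```python
from h import *
p=cams.snapshot("wrist")
g=cv2.GaussianBlur(cv2.cvtColor(p["image"],cv2.COLOR_RGB2GRAY),(3,3),0)
for r in range(118,132,2):print(r,g[r,148:166].tolist(),"|",g[r,384:406].tolist() if r<126 else "")
```

```text
118 [116, 116, 114, 113, 112, 112, 112, 111, 111, 110, 110, 111, 111, 111, 110, 109, 110, 111] | [60, 59, 59, 59, 60, 60, 59, 59, 59, 59, 58, 60, 66, 79, 97, 109, 113, 113, 112, 111, 112, 112]
120 [113, 113, 114, 114, 115, 113, 111, 107, 103, 100, 96, 92, 89, 86, 84, 82, 82, 83] | [60, 60, 60, 59, 58, 58, 59, 59, 59, 59, 59, 60, 66, 81, 99, 110, 113, 113, 112, 113, 113, 113]
122 [111, 111, 113, 114, 114, 112, 107, 97, 83, 72, 67, 65, 64, 62, 61, 61, 62, 62] | [62, 61, 61, 62, 62, 62, 63, 64, 63, 62, 63, 65, 72, 87, 104, 112, 114, 114, 113, 114, 114, 112]
124 [112, 112, 113, 114, 114, 113, 110, 100, 82, 68, 62, 60, 59, 59, 59, 60, 60, 61] | [95, 94, 94, 95, 96, 97, 97, 98, 98, 97, 97, 98, 101, 106, 110, 111, 111, 112, 113, 114, 114, 112]
126 [111, 112, 114, 114, 113, 113, 112, 103, 87, 70, 62, 61, 61, 61, 60, 60, 61, 61] | 
128 [111, 112, 113, 113, 113, 113, 114, 112, 102, 89, 82, 79, 78, 78, 79, 78, 77, 77] | 
130 [111, 111, 112, 111, 111, 111, 111, 112, 112, 111, 111, 110, 109, 109, 110, 109, 108, 108] |
```

The tip-to-knob distance is 98.2 px. The prediction is 97.8 for a level bar, against about 105 if it were sitting up on the nose, so the bar is seated.

```bash
python3 -c "
from cell import manip; print(manip.job_done())"
```

```text
the job is handed in; nothing more can be done
None
```

The cupboard is shut: the bar measures level in the keeper's notch behind the nose and holds the door, the arm is clear, and the job is handed in, though no verdict came back.

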